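# Swing the current bar into line and press its contact bushing home

## Task

Swing the copper bar on the test stack about its pivot post until it rests against the short stop post, so that the hole in its free end lies over the bore in the stack. Then take the brass bushing from the blue rack and press it through the bar into the bore until its shoulder sits fully home and flat on the bar, and let go of it. Leave the black and the white bushing in the rack.

Things in the scene. Friction and masses are not known exactly. Their poses are not given: they have to be found in the camera images.
- stack: Fixed fuel-cell test stack: block 170 (its x) x 200 (y) x 45 mm high, aluminium plates, black middle. Origin: centre of its underside, z up. On its top: steel pivot post at (-50, +75) mm, dia 13, with a dark 24 mm cap 14 to 20 mm above the top; short stop post at (-73, -22) mm, dia 10, 11 mm high; bore at (-50, -65) mm. Two brass fittings on its +x side.
- bore (a point): Centre of the bore's mouth in the stack's top face (45 mm above the table). Round, 19.5 mm wide, 2 mm chamfer, 27 mm deep. A tight dark ring sits 8 to 11 mm down in it; the bushing's foot lands on it and must drive it down ahead of itself: the last 9 to 12 mm to home need a steady push down of 10 to 15 N (it does not spring back; 25 N is plenty). Axes as the stack's.
- post (a point): Foot of the pivot post's axis, in the stack's top face (45 mm above the table).
- bar: Loose copper bar 36 x 180 x 10 mm, 0.4 kg, flat on the stack's top. Origin: centre of its 14 mm pivot hole, on its underside; the capped pivot post stands in it. Bar runs from +20 to -160 mm along its y; z up. Starts swung 20 to 43 degrees counter-clockwise seen from above (free end away from the robot); in line its y is parallel to the stack's y and its -x edge touches the stop post.
- bar_hole (a point): Centre, on the bar's underside, of the 23 mm round hole in its free end, 140 mm from the pivot hole. In line it lies over the bore.
- rack: Fixed blue plastic rack, 70 (its x) x 200 (its y) x 40 mm high, with three round 22 mm holes at y = -60, 0 and +60 mm, each holding one upright bushing. Origin: centre of its underside; z up.
- bushing: Loose brass bushing, 0.1 to 0.2 kg, upright in a rack hole. Origin: on its axis at the underside of its shoulder, z up. Below: shank dia 18, 30 mm long, tapered to 12 mm over its last 6 mm. Above: shoulder dia 34, 6 mm thick, then a round head to grip, dia 22, from 6 to 28 mm above the origin, flat on top. When home, its origin is 10 mm above the stack's top.
- black_bushing: Black plastic bushing of the same shape, in another hole of the rack; not used.
- white_bushing: White plastic bushing of the same shape, in another hole of the rack; not used.
Mind the look-alikes: they are no part of the job. Several things have the shape of the bushing; the one meant has the colours described above. There is more than one size of the bar; the one meant has the size given above.

How it is judged:
On the way, in this order (a step that is already met when the one before it is completed fails the run):
1. the bar lies in line against the stop post, its hole over the bore (within 4 mm), with the bushing not yet in the bore (horizontal distance between bar_hole and bore below 0.004 m and horizontal distance between bushing and bore above 0.03 m), for 0.2 s.
2. the brass bushing is pressed home in the bore through the bar (horizontal distance between bushing and bore below 0.004 m and z of bushing in the frame of bore below 0.0122 m and z of bushing in the frame of bar above 0.007 m), for 0.2 s.
At the end, for the whole second after the job is handed in: Bar flat and in line (hole within 4 mm of the bore, 0.04 rad); brass bushing upright in the bore (4 mm, 0.06 rad), shoulder at most 2.2 mm off the bar's top; both at rest and released; the other two bushings within 10 mm of where they stood in the rack (all of step 2 and horizontal distance between bar_hole and bore below 0.004 m and angle between the y axis of bar and the y axis of stack, either way round below 0.04 rad and angle between bushing's own z axis and vertical below 0.06 rad and angle between bar's own z axis and vertical below 0.03 rad and linear speed of each of bushing, bar below 0.02 m/s and distance of each of black_bushing, white_bushing from where it was at the start of the episode below 0.01 m); the robot touches nothing.
It fails at once if the black or white bushing is taken out of its rack hole (distance of any of black_bushing, white_bushing from where it was at the start of the episode above 0.02 m).
It also fails if it takes over 54 s, if anything falls off the work surface, if the arm or the gripper's body presses on something with over 40 N, if the wrist force passes 120 N, or if a joint passes its speed limit or range.

## Robot

A 6-joint arm with a two-finger parallel gripper is mounted at the origin on the work surface. World frame = base frame: x ahead of the robot, y to its left, z up, the work surface at z = 0. Lengths are in m, angles in rad, forces in N, time in s.
With the tool pointing down it reaches from about 0.375 to 0.9 m from the base axis. Payload 3.1 kg.
Tool frame: the origin (TCP) lies at the very end of the fingers, on their centre line; the grasp point (between the pads) lies 19 mm behind it; x points along the fingers, y is the direction in which the jaws open and shut, and the axes are right-handed (so a half turn about x gives the same grasp; the last joint's range is limited). The gripper opens to 85 mm and grips with 20 to 120 N. Pads are 22 mm wide; open, the fingers measure 114 mm over their backs; the gripper's body (76 mm by 85 mm) begins 54 mm behind the grasp point. The pads swing forward as they close: fully open they stand 13 mm farther back than shut.
Start: joints at [1.087, 0.527, 1.433, -0, 1.181, -0.178], TCP at [0.188, 0.596, 0.231] pointing down, gripper open.
Joint ranges: [-3.08, 3.08], [-0.75, 2.2], [0.22, 2.44], [-1.43, 4.57], [0, 2.65], [-2.85, 2.85]. Speed limits (rad/s): [2.79, 2.79, 3.14, 3.14, 3.14, 3.14].

## Interface

Orientations are given as a unit quaternion [x, y, z, w].
In Python, from station import manip gives the robot as it stands.
- The arm moves only by the shell command python3 -m jog 'ROWS' [FORCE]. ROWS is a JSON object of lists of equal length, an entry for each row: "linear": the shift along the tool's x, y, z in cm, a list of three; "twist": the turn about the tool's x in rad; "claw": the opening, from -1 (shut) to 1 (fully open). A call has 1 to 20 rows; each row is the pose to reach, as a shift and turn from the pose commanded when the call began, along the tool's axes at that moment; what a row does not reach only later rows make up. A row lasts 1/12 s, in which the tool goes at most 41.7 mm and 7.16 degrees, less where a joint would pass 70% of its speed; a pose out of reach is approached as far as the arm can. A call with a gripper value outside its range is refused whole. The fingers move at their own pace and stop on an object; FORCE is the grip in N (left out, the last holds). Time passes only in rows, so rows that repeat a pose let the fingers close. It gives the time, the measured TCP pose, the force and the opening at its end, in the units of the state.
- manip.sense(): the state, without advancing time (a new reading comes with each control period).
- manip.snapshot(name): name is "scene" or "top" or "wrist"; returns a dict with "pixels" (480x640x3 uint8, red, green, blue), "camera_matrix" (3x3 intrinsics, pixels), "k1" (the pictures are not rectified: a ray, as slopes to the right and down, at radius r is drawn at 1 + k1 r^2 times it, then the intrinsics apply), "R" (3x3) and "t" (3): a world point X has camera coordinates R X + t. Camera axes: x right, y down, z forward; pixel columns grow to the right and rows downward; lengths in m; the calibration is good to about 2 mm. A picture is of the moment at which its call begins. There is no depth.
- manip.sign_off(): hands the job in, once; it reports no verdict.
The state is a dict: "t": time; "q": joint angles; "qd": joint speeds; "tau": joint torques, N m; "tcp_pos": TCP position; "tool_rot": TCP orientation; "force": force on the tool from outside, world axes, zero at the start; "ft_torque": the same for the moment, N m; "finger_gap": opening from 0.0 (shut) to 1.0 (fully open).
Only numpy, scipy, OpenCV 4.12 (cv2) and the standard library are available. Lean on these libraries where they do the work, as an engineer would, in place of code of your own. Each camera call takes 0.05 s, during which the arm holds its last target.

## Working session

There is one attempt and no reset: what is moved stays moved. The work goes in short steps, Python scripts to look and compute and a shell command to move; the robot and the scene stay as the last step left them, time stands still between calls to the robot, and variables do not carry over. Pictures are saved under pics/ and viewed, and the job is handed in when it is done.

```bash
ls; mkdir -p pics; python3 - <<'E'
from station import manip
import cv2
s=manip.sense();print(s)
for n in["scene","top","wrist"]:
    d=manip.snapshot(n);cv2.imwrite(f"pics/{n}0.png",d["pixels"][:,:,::-1]);print(n,d["camera_matrix"],d["k1"],d["R"],d["t"])
E
```

```text
pics
{'t': 0.0, 'q': array([ 1.08751951e+00,  5.28461133e-01,  1.43388082e+00,  2.20487045e-05,
        1.18140389e+00, -1.78463155e-01]), 'qd': array([-0.00214521, -0.00160369,  0.00144315, -0.00138332,  0.00182247,
       -0.0011064 ]), 'tau': array([-6.50149905e-04, -4.42351127e+01, -1.78026867e+01, -3.79778794e-04,
        8.48813681e-03, -3.41989869e-05]), 'tcp_pos': array([0.18718362, 0.59557314, 0.23034355]), 'tool_rot': array([ 0.10663642,  0.69916365, -0.10807169,  0.6986554 ]), 'force': array([ 0.72508589, -0.38404092,  0.59640655]), 'ft_torque': array([-0.01823205,  0.01230147, -0.04321658]), 'finger_gap': 0.9983644001538758}
scene [[582.81306849   0.         321.76348557]
 [  0.         582.81306849 245.06074234]
 [  0.           0.           1.        ]] -0.013006315634127661 [[ 0.8833166   0.46865356 -0.01075277]
 [ 0.3275001  -0.63335804 -0.70114283]
 [-0.33540344  0.61580957 -0.71293976]] [-0.40975614 -0.06393465  1.40160107]
top [[446.78815612   0.         322.43946798]
 [  0.         446.78815612 234.65131439]
 [  0.           0.           1.        ]] 0.012841667589462027 [[-0.02080837 -0.99967862 -0.01447963]
 [-0.98825942  0.02275898 -0.15108059]
 [ 0.15136158  0.01116589 -0.9884154 ]] [0.04373834 0.44723626 1.18557136]
wrist [[408.93993041   0.         320.20990907]
 [  0.         408.93993041 238.82286696]
 [  0.           0.           1.        ]] -0.04707000912297578 [[ 0.29956884  0.95407102 -0.00264537]
 [ 0.91539157 -0.28664014  0.28265829]
 [ 0.26891781 -0.08709716 -0.95921702]] [-0.62398817 -0.03793116  0.38058255]
```

View pics/scene0.png

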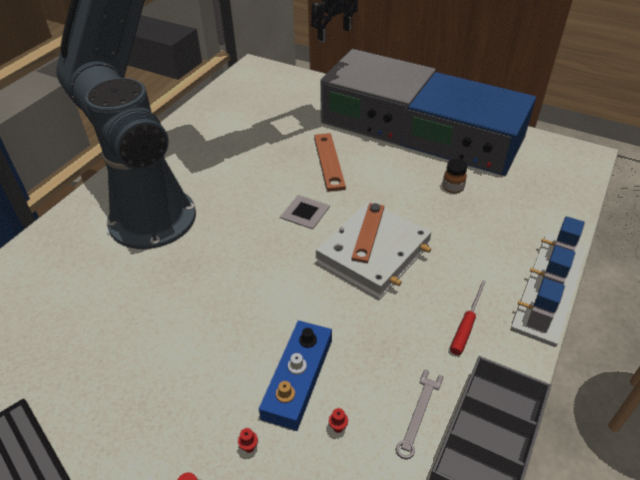

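View pics/top0.png

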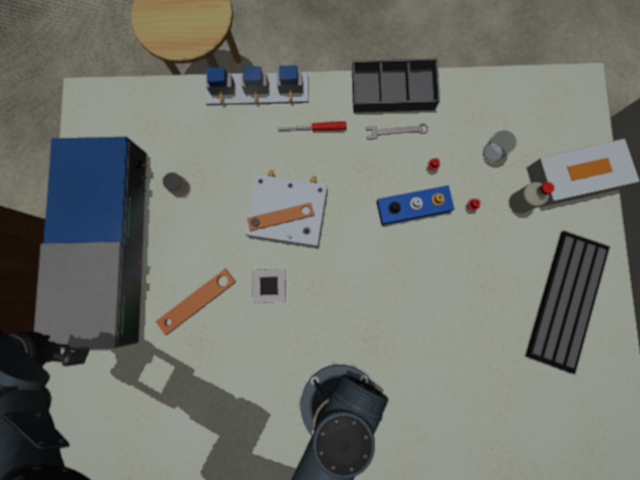

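View pics/wrist0.png

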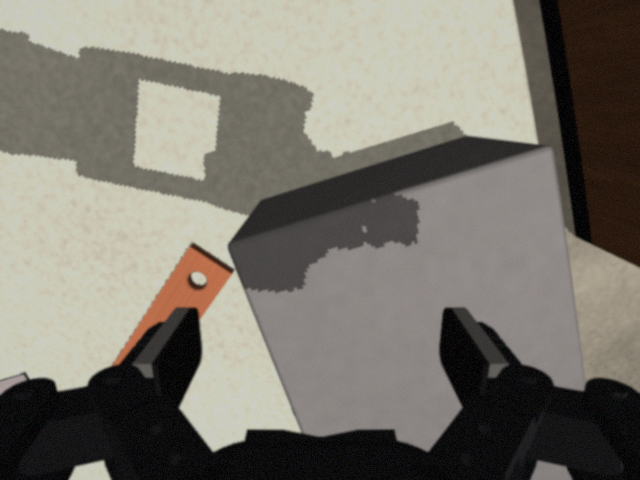

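The top view shows, near (281,217), the copper bar on the stack. A look-alike bar lies on the table at (196,301). The rack holds black at (395,207), white at (417,203) and brass at (438,198), and there are red look-alikes at (433,164) and (474,204). I choose the bar on the stack and the brass bushing, and will check both in close crops.

```bash
cat > h.py <<'E'
import numpy as np,cv2
from station import manip
def und(d,uv):
    K=d["camera_matrix"];p=(np.atleast_2d(np.array(uv,float))-[K[0,2],K[1,2]])/K[0,0]
    k=d["k1"];q=p.copy()
    for _ in range(20): q=p/(1+k*(q**2).sum(1,keepdims=True))
    return q
def ray(d,uv):
    q=und(d,uv);R=np.array(d["R"]);C=-R.T@d["t"]
    return C,np.c_[q,np.ones(len(q))]@R
def cast(d,uv,z):
    C,D=ray(d,uv);return C+D*((z-C[2])/D[:,2])[:,None]
def proj(d,X):
    X=np.atleast_2d(X);c=X@np.array(d["R"]).T+d["t"];q=c[:,:2]/c[:,2:]
    q=q*(1+d["k1"]*(q**2).sum(1,keepdims=True));K=d["camera_matrix"]
    return q*K[0,0]+[K[0,2],K[1,2]]
def tri(d1,u1,d2,u2):
    C1,D1=ray(d1,u1);C2,D2=ray(d2,u2);D1=D1[0]/np.linalg.norm(D1[0]);D2=D2[0]/np.linalg.norm(D2[0])
    A=np.c_[D1,-D2];s=np.linalg.lstsq(A,C2-C1,rcond=None)[0]
    a=C1+s[0]*D1;b=C2+s[1]*D2;return (a+b)/2,np.linalg.norm(a-b)
E
python3 - <<'E'
import cv2,numpy as np
t=cv2.imread('pics/top0.png');s=cv2.imread('pics/scene0.png')
a=cv2.resize(t[165:255,235:335],None,fx=4,fy=4,interpolation=2);b=cv2.resize(s[195:300,310:435],None,fx=3.2,fy=3.43,interpolation=2)
c=cv2.resize(t[180:230,370:460],None,fx=4,fy=4,interpolation=2);e=cv2.resize(s[315:435,255:340],None,fx=2.5,fy=2.0,interpolation=2)
o=np.zeros((600,800,3),np.uint8);o[:360,:400]=a;o[:b.shape[0],400:400+b.shape[1]]=b;o[370:570,:360]=c;o[361:361+e.shape[0]-1,400:400+e.shape[1]]=e[:-1]
cv2.imwrite('pics/crop0.png',o)
E
```

```text
(no output)
```

View pics/crop0.png

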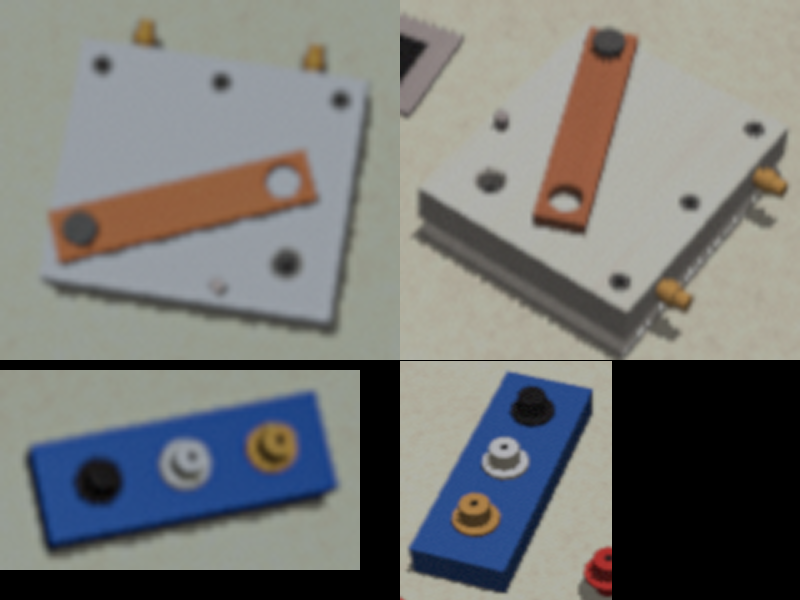

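```bash
python3 - <<'E'
from h import *
T=manip.snapshot("top");S=manip.snapshot("scene")
f=lambda x,y,x0,y0,sx,sy:[x0+(x+.5)/sx-.5,y0+(y+.5)/sy-.5]
P={'cap':(f(80,228,235,165,4,4),f(608-400,43,310,195,3.2,3.43),.065),
'hole':(f(283,182,235,165,4,4),f(566-400,199,310,195,3.2,3.43),.055),
'bore':(f(286,263,235,165,4,4),f(490-400,181,310,195,3.2,3.43),.045),
'stop':(f(218,287,235,165,4,4),f(501-400,118,310,195,3.2,3.43),.056)}
for k,(a,b,z) in P.items():
    print(k,cast(T,a,z)[0].round(4),cast(S,b,z)[0].round(4),[x.round(4) for x in tri(T,a,S,b)])
# stack corners top face (top view crop)
for c in [(83,40),(367,83),(330,318),(44,278)]:
    print('corner',cast(T,f(*c,235,165,4,4),.045)[0].round(4))
# bushing head by colour
for n,d in(("T",T),("S",S)):
    h=cv2.cvtColor(d["pixels"],cv2.COLOR_RGB2HSV)
    blue=cv2.inRange(h,(105,120,60),(125,255,255))
    if n=="T": blue[:,:360]=0; blue[:170]=0;blue[:,470:]=0
    else: blue[:310]=0;blue[:,350:]=0;blue[:,:240]=0
    cs,_=cv2.findContours(blue,0,1);c=max(cs,key=cv2.contourArea);hull=cv2.convexHull(c)
    r=cv2.minAreaRect(c);print(n,'blue',r)
    if n=="T":
        bp=cast(T,cv2.boxPoints(r),.04);print(bp.round(4),bp.mean(0).round(4))
    br=cv2.inRange(h,(10,110,60),(25,255,255));m=np.zeros_like(br);cv2.drawContours(m,[hull],-1,255,-1);br&=m
    yy,xx=np.nonzero(br);print('brass',len(xx),xx.min(),xx.max(),yy.min(),yy.max(),xx.mean(),yy.mean(), cast(d,[xx.mean(),yy.mean()],.048))
# head top
a=f(273,440,370,180,4,4) ;a=f(273,440-370,370,180,4,4);b=f(474-400,500-361,255,315,2.5,2)
print('head',cast(T,a,.068),cast(S,b,.068),tri(T,a,S,b))
E
```

```text
cap [0.4828 0.2144 0.065 ] [0.4868 0.2147 0.065 ] [array([0.4847, 0.2158, 0.0627]), np.float64(0.0034)]
hole [0.5131 0.0785 0.055 ] [0.5176 0.0803 0.055 ] [array([0.5154, 0.0799, 0.0536]), np.float64(0.0046)]
bore [0.4592 0.0778 0.045 ] [0.4614 0.0798 0.045 ] [array([0.4604, 0.0786, 0.0451]), np.float64(0.0029)]
stop [0.4421 0.1231 0.056 ] [0.4473 0.1242 0.056 ] [array([0.4445, 0.1247, 0.0536]), np.float64(0.0048)]
corner [0.6187 0.2159 0.045 ]
corner [0.5833 0.0201 0.045 ]
corner [0.4209 0.0487 0.045 ]
corner [0.4527 0.2421 0.045 ]
T blue ((415.0035705566406, 204.51853942871094), (25.49439811706543, 73.6882553100586), 79.11447143554688)
[[ 0.5429 -0.1164  0.04  ]
 [ 0.5772 -0.3163  0.04  ]
 [ 0.5067 -0.3249  0.04  ]
 [ 0.4729 -0.1267  0.04  ]] [ 0.5249 -0.2211  0.04  ]
brass 95 432 442 194 204 437.3578947368421 198.93684210526317 [[ 0.5370336  -0.28077022  0.048     ]]
S blue ((295.82757568359375, 369.9310607910156), (40.11019515991211, 101.3896484375), 21.801406860351562)
brass 273 276 294 382 401 284.83516483516485 392.0842490842491 [[ 0.53983141 -0.27930253  0.048     ]]
head [[ 0.53736762 -0.27738714  0.068     ]] [[ 0.53825053 -0.27621761  0.068     ]] (array([ 0.53783812, -0.27685522,  0.06838375]), np.float64(0.0014173019941986023))
```

```bash
cat >> h.py <<'E'
from scipy.spatial.transform import Rotation as Ro
P=np.array([.4848,.2145]);B=np.array([.4603,.0788]);Y=(P-B)/np.linalg.norm(P-B);X=np.array([Y[1],-Y[0]])
def go(target,yaw=None):
    "shift(cm) in tool axes & twist; yaw = world angle of jaw axis (mod pi)"
    s=manip.sense();R=Ro.from_quat(s["tool_rot"]).as_matrix()
    d=R.T@(np.array(target)-s["tcp_pos"])*100
    tw=None
    if yaw is not None:
        v=R.T@[np.cos(yaw),np.sin(yaw),0];tw=(np.arctan2(v[2],v[1])+np.pi/2)%np.pi-np.pi/2
    print('tcp',s["tcp_pos"].round(4),'f',s["force"].round(2),'gap',round(s["finger_gap"],3),'t',round(s["t"],2),'q6',s["q"][5].round(2))
    print('lin',d.round(2),'twist',tw,'Rx',R[:,0].round(3),'Ry',R[:,1].round(3))
E
python3 - <<'E'
from h import *
t=P+.098*X-.112*Y;print(t,np.degrees(np.arctan2(*X[::-1])))
go([*t,.12],np.arctan2(X[1],X[0]))
E
```

```text
[0.56134143 0.08687003] -10.234234854339862
tcp [0.1874 0.5959 0.2308] f [0.22 0.06 0.03] gap 1.0 t 0.25 q6 -0.18
lin [ 11.11 -37.32  50.95] twist 1.4446244525324978 Rx [-0.    -0.001 -1.   ] Ry [ 0.3    0.954 -0.001]
```

```bash
python3 -m jog '{"linear":[[0,-4,5.1],[0,-37.3,51],[0,-37.3,51],[0,-37.3,51],[0,-37.3,51],[0,-37.3,51],[0,-37.3,51],[0,-37.3,51],[0,-37.3,51],[0,-37.3,51],[0,-37.3,51],[5,-37.3,51],[11,-37.3,51],[11,-37.3,51],[11,-37.3,51],[11,-37.3,51],[11,-37.3,51],[11,-37.3,51],[11,-37.3,51],[11,-37.3,51]],"twist":[0.1,1.445,1.445,1.445,1.445,1.445,1.445,1.445,1.445,1.445,1.445,1.445,1.445,1.445,1.445,1.445,1.445,1.445,1.445,1.445],"claw":[-1,-1,-1,-1,-1,-1,-1,-1,-1,-1,-1,-1,-1,-1,-1,-1,-1,-1,-1,-1]}' 40
python3 - <<'E'
from h import *
t=P+.098*X-.112*Y
go([*t,.05],np.arctan2(X[1],X[0]))
for n in["wrist","scene"]:
    d=manip.snapshot(n);cv2.imwrite(f"pics/{n}1.png",d["pixels"][:,:,::-1])
    for nm,q,z in(("post",P,.065),("bore",B,.045)):print(n,nm,proj(d,[*q,z]).round(1))
E
```

```text
t: 1.92
tcp_pos: [0.5616, 0.0884, 0.1222]
tool_rot: [0.543, 0.454, -0.542, 0.454]
force: [-0.7, 0.5, -0.3]
finger_gap: 0.001
tcp [0.5616 0.0884 0.1222] f [-0.74  0.49 -0.31] gap 0.001 t 1.92 q6 0.14
lin [ 7.22 -0.01  0.15] twist 0.0008059341287549593 Rx [ 0.001  0.    -1.   ] Ry [ 0.984 -0.177  0.001]
wrist post [[104.3  33.6]]
wrist bore [[153.6 294.1]]
scene post [[373.8 207. ]]
scene bore [[337.1 247.5]]
```

View pics/wrist1.png

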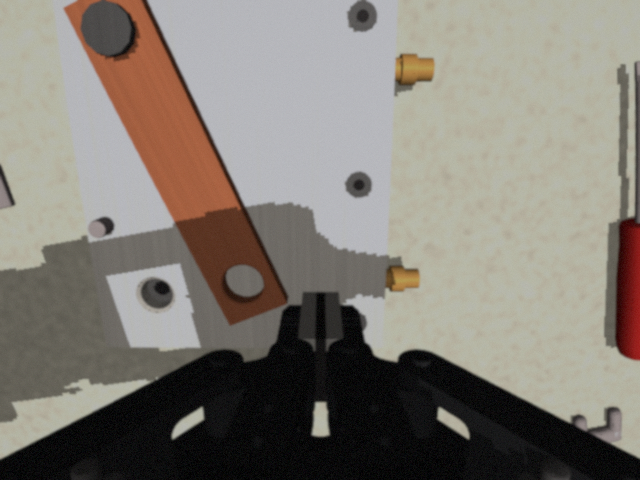

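View pics/scene1.png

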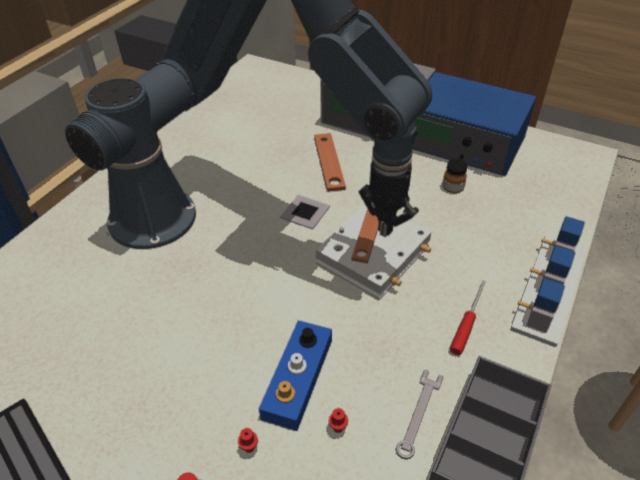

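```bash
python3 - <<'E'
from h import *
d=manip.snapshot("wrist")
for n,uv,z in(("cap",(108,28),.065),("hole",(244,281),.055),("bore",(156,293),.045),("corner",(287,299),.055),("stop",(98,229),.056)):
    w=cast(d,uv,z)[0];print(n,w.round(4),'stackframe rel post',(np.array([(w[:2]-P)@X,(w[:2]-P)@Y])*1000).round(1))
E
```

```text
cap [0.4872 0.2167 0.065 ] stackframe rel post [2.  2.6]
hole [0.5182 0.0814 0.055 ] stackframe rel post [  56.5 -125. ]
bore [0.4621 0.0793 0.045 ] stackframe rel post [   1.7 -137.1]
corner [0.5396 0.0665 0.055 ] stackframe rel post [  80.3 -135.9]
stop [0.4472 0.1249 0.056 ] stackframe rel post [-21.1 -94.8]
```

```bash
sed -i 's/^P=.*/P=np.array([.487,.2161]);B=np.array([.4619,.0794]);Y=(P-B)\/np.linalg.norm(P-B);X=np.array([Y[1],-Y[0]])/' h.py
python3 -m jog '{"linear":[[4,0,0],[7.3,0,0],[7.3,0,0],[7.3,0,0],[7.3,0,0]],"twist":[0,0,0,0,0],"claw":[-1,-1,-1,-1,-1]}'
python3 - <<'E'
from h import *
t=P+.0325*X-.116*Y
go([*t,.0495],np.arctan2(X[1],X[0]))
E
```

```text
t: 2.48
tcp_pos: [0.5619, 0.088, 0.0488]
tool_rot: [0.542, 0.454, -0.542, 0.454]
force: [-0.1, 0.6, 1.4]
finger_gap: -0.001
tcp [0.5619 0.088  0.0488] f [-0.09  0.63  1.42] gap -0.001 t 2.48 q6 0.14
lin [-0.07 -6.43  0.33] twist 0.003686509379203118 Rx [ 0. -0. -1.] Ry [ 0.984 -0.177  0.   ]
```

```bash
python3 -m jog '{"linear":[[0,-0.5,0],[0,-1,0],[0,-1.5,0],[0,-1.8,0],[0,-2.1,0],[0,-2.4,0],[0,-2.7,0],[0,-3,0],[0,-3.3,0],[0,-3.6,0],[0,-3.9,0],[0,-4.2,0],[0,-4.5,0],[0,-4.8,0],[0,-5.1,0],[0,-5.4,0],[0,-5.6,0],[0,-5.8,0],[0,-5.8,0]],"twist":[0,0,0,0,0,0,0,0,0,0,0,0,0,0,0,0,0,0,0],"claw":[-1,-1,-1,-1,-1,-1,-1,-1,-1,-1,-1,-1,-1,-1,-1,-1,-1,-1,-1]}'
python3 - <<'E'
from h import *
go([*(P+.0325*X-.116*Y),.0495])
d=manip.snapshot("wrist");cv2.imwrite("pics/wrist2.png",d["pixels"][:,:,::-1])
d=manip.snapshot("scene");cv2.imwrite("pics/scene2.png",cv2.resize(d["pixels"][190:300,300:440,::-1],None,fx=5,fy=5))
E
```

```text
t: 4.07
tcp_pos: [0.5049, 0.0974, 0.0486]
tool_rot: [0.543, 0.453, -0.543, 0.454]
force: [2.7, -3.7, 3.7]
finger_gap: 0.003
tcp [0.5049 0.0974 0.0486] f [ 2.74 -3.73  3.71] gap 0.003 t 4.07 q6 0.15
lin [-0.09 -0.65  0.25] twist None Rx [ 0. -0. -1.] Ry [ 0.984 -0.178  0.   ]
```

View pics/wrist2.png

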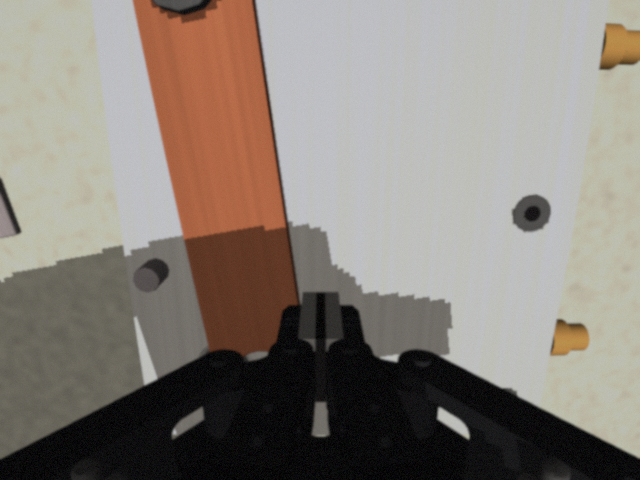

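View pics/scene2.png

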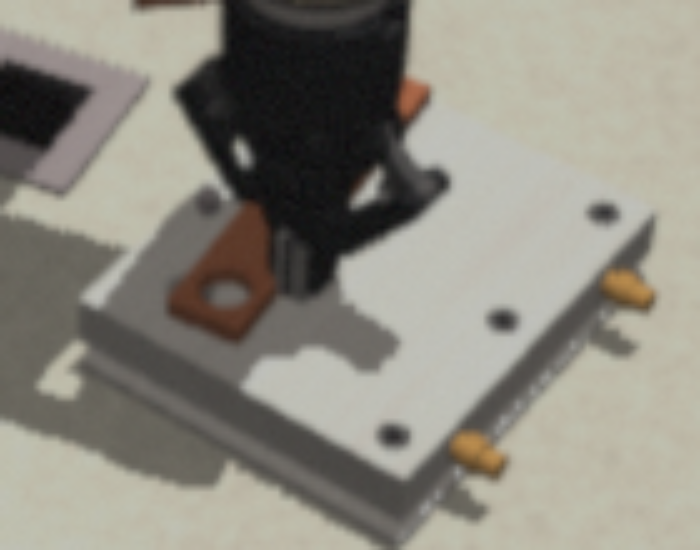

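The pushing finger has brought the bar close to the stop post, but a gap of about 25 px remains between the stop (150,272) and the bar's edge (193,270). I'll keep pushing.

```bash
python3 -m jog '{"linear":[[0,-0.2,0],[0,-0.4,0],[0,-0.6,0],[0,-0.7,0],[0,-0.8,0],[0,-0.8,0]],"twist":[0,0,0,0,0,0],"claw":[-1,-1,-1,-1,-1,-1]}'
python3 - <<'E'
from h import *
d=manip.snapshot("wrist");cv2.imwrite("pics/wrist3.png",d["pixels"][:,:,::-1])
E
```

```text
t: 4.67
tcp_pos: [0.4976, 0.0988, 0.0486]
tool_rot: [0.543, 0.453, -0.542, 0.454]
force: [3.7, -4.3, 3.3]
finger_gap: -0.002
```

View pics/wrist3.png

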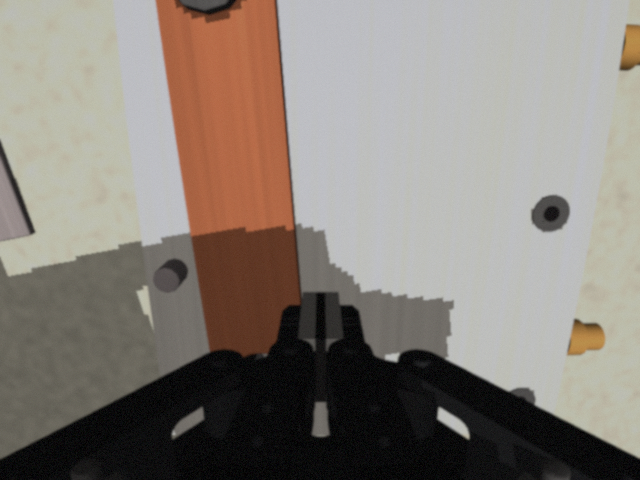

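The gap is now about 10 px: the stop's right edge is at 187 and the bar's edge at 197.

```bash
python3 -m jog '{"linear":[[0,-0.15,0],[0,-0.3,0],[0,-0.4,0],[0,-0.4,0]],"twist":[0,0,0,0],"claw":[-1,-1,-1,-1]}'
python3 -m jog '{"linear":[[0,-0.1,0],[0,-0.15,0],[0,-0.15,0]],"twist":[0,0,0],"claw":[-1,-1,-1]}'
python3 - <<'E'
from h import *
d=manip.snapshot("wrist");cv2.imwrite("pics/wrist4.png",d["pixels"][:,:,::-1])
E
```

```text
t: 5.05
tcp_pos: [0.4936, 0.0995, 0.0485]
tool_rot: [0.543, 0.453, -0.542, 0.454]
force: [2.7, -5.2, 3.6]
finger_gap: 0.003
t: 5.3
tcp_pos: [0.4923, 0.0998, 0.0486]
tool_rot: [0.543, 0.453, -0.542, 0.454]
force: [2.9, -4.4, 4.1]
finger_gap: 0.001
```

View pics/wrist4.png

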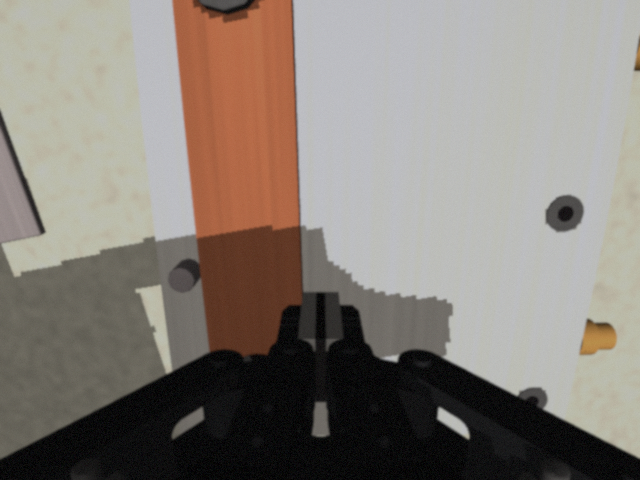

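The stop (185,275) is within a pixel or two of the bar's edge (201,275), but the force has not risen yet.

```bash
for i in 1; do :; done; python3 -m jog '{"linear":[[0,-0.05,0],[0,-0.1,0],[0,-0.1,0]],"twist":[0,0,0],"claw":[-1,-1,-1]}'
python3 -m jog '{"linear":[[0,-0.05,0],[0,-0.1,0],[0,-0.1,0]],"twist":[0,0,0],"claw":[-1,-1,-1]}'
```

```text
t: 5.6
tcp_pos: [0.4914, 0.0999, 0.0485]
tool_rot: [0.543, 0.453, -0.542, 0.454]
force: [3.6, -4.5, 2.8]
finger_gap: 0.0
t: 5.85
tcp_pos: [0.4904, 0.1001, 0.0485]
tool_rot: [0.543, 0.453, -0.542, 0.454]
force: [3.4, -4.4, 3.7]
finger_gap: 0.0
```

```bash
python3 -m jog '{"linear":[[0,-0.05,0],[0,-0.1,0],[0,-0.1,0]],"twist":[0,0,0],"claw":[-1,-1,-1]}'
python3 - <<'E'
from h import *
d=manip.snapshot("wrist");cv2.imwrite("pics/wrist5.png",cv2.resize(d["pixels"][200:360,120:360,::-1],None,fx=3,fy=3))
E
```

```text
t: 6.1
tcp_pos: [0.4897, 0.1002, 0.0486]
tool_rot: [0.543, 0.453, -0.542, 0.454]
force: [3.4, -5.7, 3.4]
finger_gap: -0.004
```

View pics/wrist5.png

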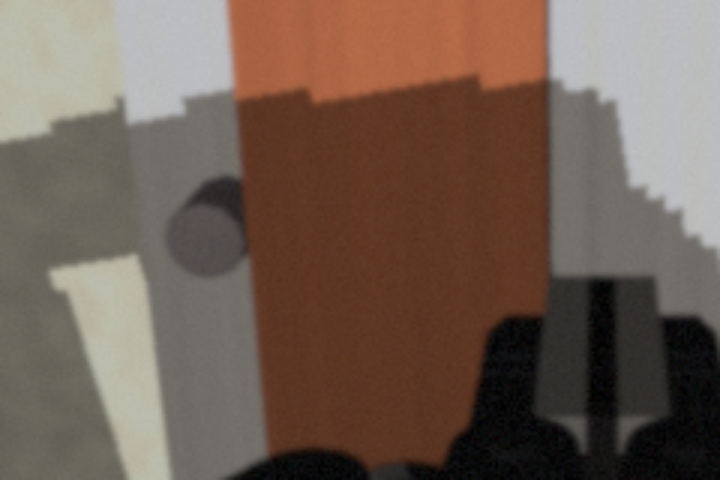

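```bash
python3 -m jog '{"linear":[[0,-0.05,0],[0,-0.1,0],[0,-0.1,0]],"twist":[0,0,0],"claw":[-1,-1,-1]}'
python3 -m jog '{"linear":[[0,-0.05,0],[0,-0.1,0],[0,-0.1,0]],"twist":[0,0,0],"claw":[-1,-1,-1]}'
```

```text
t: 6.4
tcp_pos: [0.4896, 0.1002, 0.0486]
tool_rot: [0.544, 0.452, -0.542, 0.454]
force: [4.3, -5.7, 1.9]
finger_gap: -0.005
t: 6.65
tcp_pos: [0.4895, 0.1002, 0.0486]
tool_rot: [0.544, 0.452, -0.541, 0.455]
force: [5.5, -6.9, 0.6]
finger_gap: 0.001
```

The TCP has stopped advancing, so the bar is against the stop post. I'll back off, lift and look.

```bash
python3 -m jog '{"linear":[[0,0.3,0],[0,1.5,0],[0,1.5,0],[-4,1.5,0],[-8,1.5,0],[-12,-4,-10],[-12,-4,-10],[-12,-4,-10],[-12,-4,-10],[-12,-4,-10]],"twist":[0,0,0,0,0,0,0,0,0,0],"claw":[-1,-1,-1,-1,-1,-1,-1,0.2,0.2,0.2]}'
python3 - <<'E'
from h import *
d=manip.snapshot("wrist");cv2.imwrite("pics/wrist6.png",d["pixels"][:,:,::-1])
d=manip.snapshot("scene");cv2.imwrite("pics/scene6.png",cv2.resize(d["pixels"][190:300,300:440,::-1],None,fx=5,fy=5))
go([.53845,-.2785,.2],-1.74)
E
```

```text
t: 7.48
tcp_pos: [0.4623, 0.2083, 0.1681]
tool_rot: [-0.541, -0.455, 0.543, -0.454]
force: [-0.2, -0.1, -0.8]
finger_gap: 0.422
tcp [0.4636 0.2063 0.1674] f [-1.12 -0.61  0.48] gap 0.589 t 7.58 q6 0.38
lin [-3.27 15.97 46.38] twist 1.5614613774130381 Rx [-0.004 -0.001 -1.   ] Ry [ 0.984 -0.178 -0.004]
```

View pics/wrist6.png

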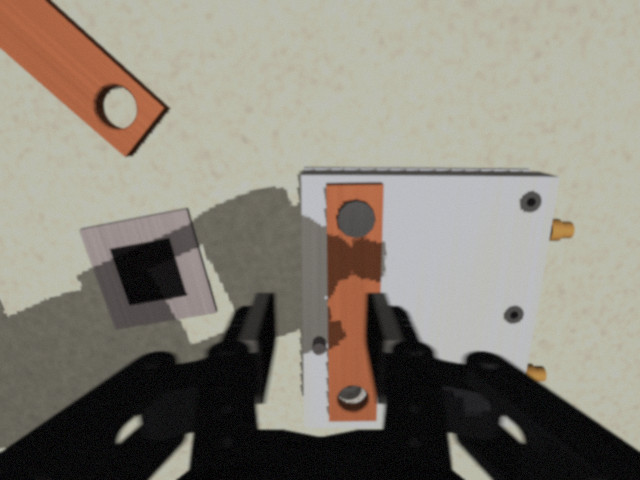

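View pics/scene6.png

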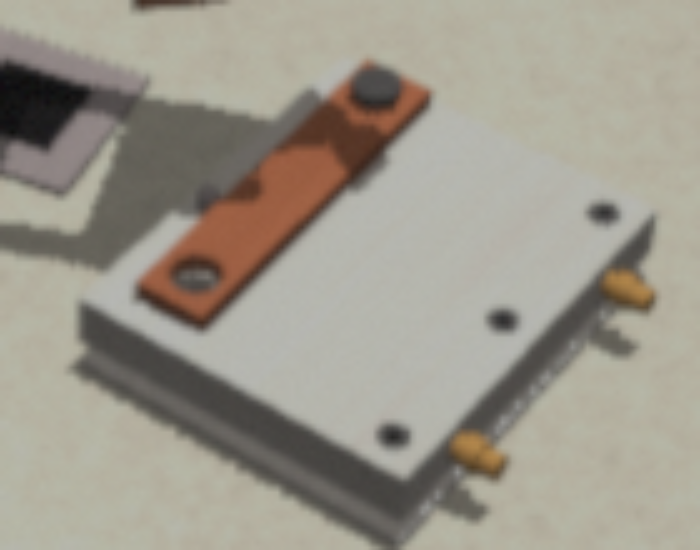

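The bar now lies parallel to the stack's edge, touching the stop post, and the bore shows through its hole at (352,397). Next I go to the rack.

```bash
python3 - <<'E'
from h import *
go([.545,-.325,.165],.171)
E
```

```text
tcp [0.4636 0.2063 0.1674] f [-1.12 -0.61  0.48] gap 0.589 t 7.58 q6 0.38
lin [ 0.23 17.45 50.84] twist -0.34953679024008233 Rx [-0.004 -0.001 -1.   ] Ry [ 0.984 -0.178 -0.004]
```

```bash
python3 -m jog '{"linear":[[0,1,3],[0,17.4,50.8],[0,17.4,50.8],[0,17.4,50.8],[0,17.4,50.8],[0,17.4,50.8],[0,17.4,50.8],[0,17.4,50.8],[0,17.4,50.8],[0,17.4,50.8],[0,17.4,50.8],[0,17.4,50.8],[0,17.4,50.8],[0,17.4,50.8],[0,17.4,50.8],[0,17.4,50.8]],"twist":[0,-0.35,-0.35,-0.35,-0.35,-0.35,-0.35,-0.35,-0.35,-0.35,-0.35,-0.35,-0.35,-0.35,-0.35,-0.35],"claw":[0.2,0.2,0.2,0.2,0.2,0.2,0.2,0.2,0.2,0.2,0.2,0.2,0.2,0.2,0.2,0.2]}'
python3 - <<'E'
from h import *
go([.538,-.2785,.1],.171)
d=manip.snapshot("wrist");cv2.imwrite("pics/wrist7.png",d["pixels"][:,:,::-1])
print(proj(d,[.538,-.2785,.068]))
E
```

```text
t: 8.92
tcp_pos: [0.544, -0.3265, 0.1664]
tool_rot: [0.457, 0.541, -0.457, 0.538]
force: [-0.0, 0.8, -0.0]
finger_gap: 0.597
tcp [ 0.544  -0.3265  0.1664] f [-0.02  0.76 -0.  ] gap 0.597 t 8.92 q6 -0.88
lin [ 6.66  0.21 -4.81] twist -0.0050898382335033965 Rx [-0.003  0.003 -1.   ] Ry [ 0.986  0.165 -0.002]
[[323.03276609 160.8307841 ]]
```

View pics/wrist7.png

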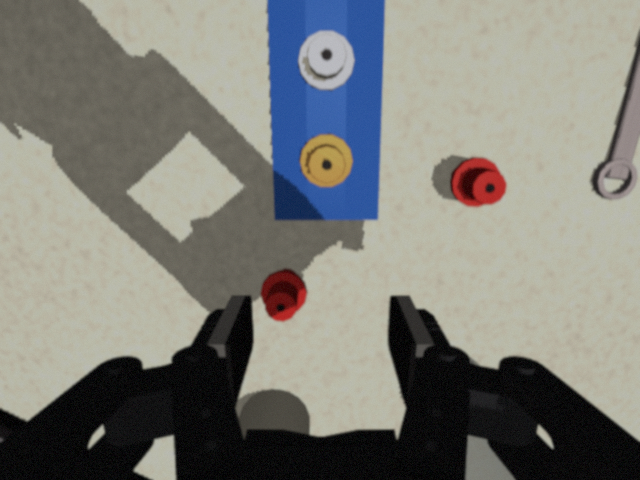

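Close view: the brass bushing's head is at (326,163), between the rack's end and the white bushing at (327,55). The red look-alikes stand on the table.

```bash
python3 - <<'E'
from h import *
d=manip.snapshot("wrist")
h=cv2.cvtColor(d["pixels"],cv2.COLOR_RGB2HSV);m=cv2.inRange(h,(10,100,60),(28,255,255));m[:110]=0;m[205:]=0;m[:,:290]=0;m[:,365:]=0
cs,_=cv2.findContours(m,0,1);c=max(cs,key=cv2.contourArea);e=cv2.fitEllipse(c);print(e)
print('shoulder mid .044',cast(d,e[0],.045)); print('head',cast(d,(326,163),.068), 'ring', e[1])
w=cast(d,(326,163),.068)[0]
go([.5388,-.2785,.047],.171)
E
```

```text
((325.60504150390625, 163.41943359375), (49.95772171020508, 50.10798645019531), 140.55079650878906)
shoulder mid .044 [[ 0.54016741 -0.28015809  0.045     ]]
head [[ 0.53975741 -0.27760113  0.068     ]] ring (49.95772171020508, 50.10798645019531)
tcp [ 0.5442 -0.3236  0.1669] f [ 0.5   0.15 -0.21] gap 0.601 t 9.02 q6 -0.88
lin [12.    0.25 -4.49] twist -0.0015460869309595893 Rx [-0.003  0.003 -1.   ] Ry [ 0.986  0.169 -0.002]
```

```bash
python3 -m jog '{"linear":[[2,0.3,-4],[5,0.3,-4.5],[7,0.3,-4.5],[7,0.3,-4.5],[7,0.3,-4.5]],"twist":[0,0,0,0,0],"claw":[0.2,0.2,0.2,0.2,0.2]}'
python3 - <<'E'
from h import *
go([.5395,-.279,.047],.171)
d=manip.snapshot("wrist");cv2.imwrite("pics/wrist8.png",d["pixels"][:,:,::-1])
E
```

```text
t: 9.43
tcp_pos: [0.5405, -0.2776, 0.0975]
tool_rot: [0.455, 0.542, -0.455, 0.54]
force: [0.8, -0.8, 0.3]
finger_gap: 0.597
tcp [ 0.5405 -0.2776  0.0975] f [ 0.83 -0.82  0.27] gap 0.597 t 9.43 q6 -0.83
lin [ 5.05 -0.11  0.13] twist 0.0015331968077088032 Rx [-0.003  0.002 -1.   ] Ry [ 0.985  0.172 -0.002]
```

View pics/wrist8.png

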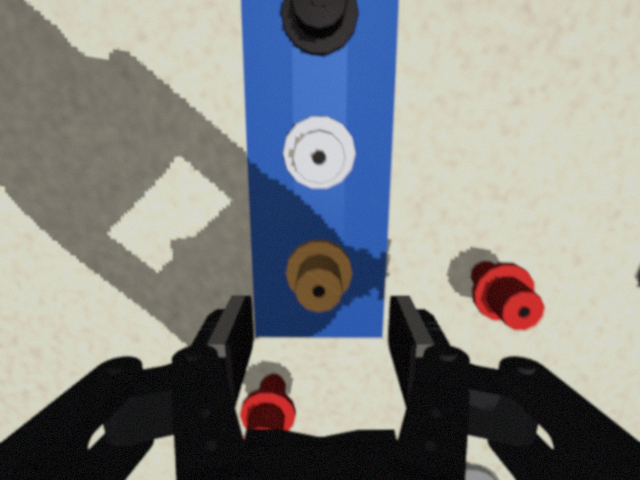

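The bushing (318,292) is centred between the fingers. I'll go down and grip.

```bash
python3 -m jog '{"linear":[[2.5,-0.1,0.1],[5,-0.1,0.1],[5,-0.1,0.1],[5,-0.1,0.1],[5,-0.1,0.1],[5,-0.1,0.1],[5,-0.1,0.1],[5,-0.1,0.1],[5,-0.1,0.1],[5,-0.1,0.1]],"twist":[0,0,0,0,0,0,0,0,0,0],"claw":[0.2,0.2,0.2,0,-1,-1,-1,-1,-1,-1]}' 100
python3 - <<'E'
from h import *
go([.5395,-.279,.047],.171)
d=manip.snapshot("wrist");cv2.imwrite("pics/wrist9.png",d["pixels"][:,:,::-1])
E
```

```text
t: 10.32
tcp_pos: [0.5417, -0.2818, 0.0509]
tool_rot: [0.455, 0.539, -0.455, 0.542]
force: [-0.5, -0.8, 7.3]
finger_gap: 0.212
tcp [ 0.5417 -0.2818  0.0509] f [-0.48 -0.79  7.34] gap 0.212 t 10.32 q6 -0.83
lin [ 0.39 -0.17 -0.31] twist 0.00012797299978495325 Rx [ 0.003 -0.003 -1.   ] Ry [0.985 0.17  0.003]
```

View pics/wrist9.png

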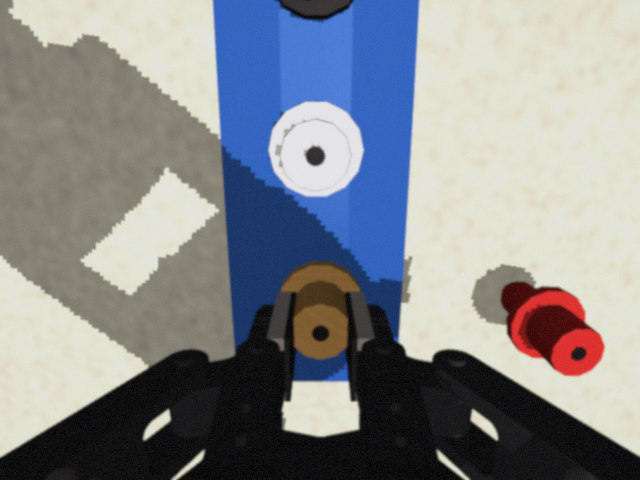

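```bash
python3 -m jog '{"linear":[[-1,0,0],[-3,0,0],[-6,0,0],[-9,0,0],[-10,0,0],[-10,0,0],[-10,0,0]],"twist":[0,0,0,0,0,0,0],"claw":[-1,-1,-1,-1,-1,-1,-1]}'
python3 - <<'E'
from h import *
go([.5395,-.279,.047],.171)
s=manip.sense();d=manip.snapshot("wrist");cv2.imwrite("pics/wrist10.png",d["pixels"][:,:,::-1])
R=Ro.from_quat(s["tool_rot"]).as_matrix()
print(proj(d,[s["tcp_pos"]-R[:,0]*.019,s["tcp_pos"]]))
d=manip.snapshot("scene");cv2.imwrite("pics/scene10.png",cv2.resize(d["pixels"][280:430,220:380,::-1],None,fx=4,fy=4))
E
```

```text
t: 10.95
tcp_pos: [0.5404, -0.2806, 0.1487]
tool_rot: [0.456, 0.541, -0.455, 0.541]
force: [0.3, 0.1, -1.1]
finger_gap: 0.218
tcp [ 0.5404 -0.2806  0.1487] f [ 0.34  0.14 -1.06] gap 0.218 t 10.95 q6 -0.83
lin [10.17 -0.07 -0.18] twist -3.79869891713458e-05 Rx [ 0.001 -0.    -1.   ] Ry [0.985 0.17  0.001]
[[317.9279196  337.17994551]
 [318.26207448 312.03209246]]
```

View pics/wrist10.png

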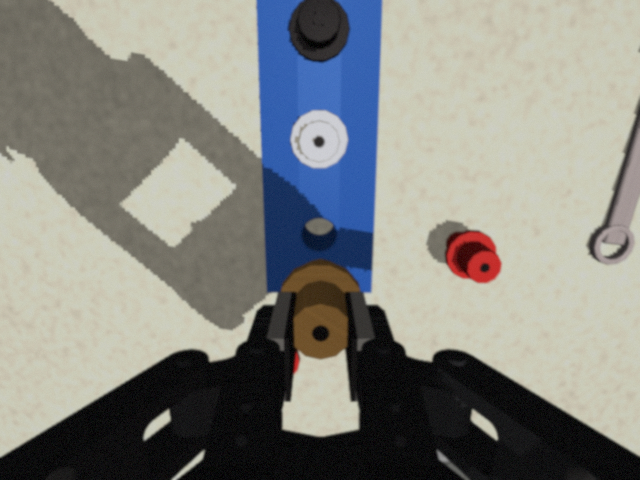

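View pics/scene10.png

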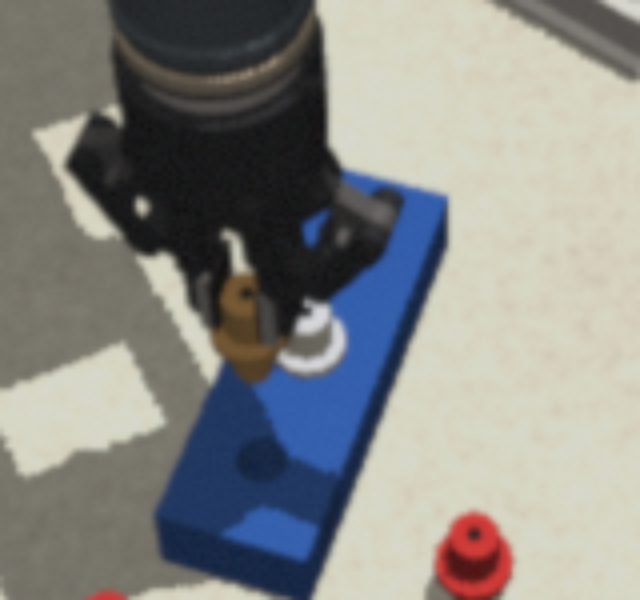

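The brass bushing is in the grip and clear of the rack: its hole shows empty at (319,230), the white one is at (319,139), and the black one is still in place. Next is a hover beside the bar's hole.

```bash
python3 - <<'E'
from h import *
go([*(B-.075*Y),.15],np.arctan2(X[1],X[0]))
E
```

```text
tcp [ 0.5393 -0.2798  0.1467] f [-0.08 -0.81 -1.82] gap 0.217 t 11.05 q6 -0.83
lin [ -0.24  -4.11 -29.67] twist 0.3525355950886335 Rx [-0.003  0.002 -1.   ] Ry [ 0.985  0.17  -0.002]
```

```bash
python3 -m jog '{"linear":[[-0.4,-0.3,-2],[-0.4,-1,-5],[-0.4,-1.5,-9],[-0.4,-2,-13],[-0.4,-2.6,-17],[-0.4,-3.2,-21],[-0.4,-3.8,-25],[-0.4,-4.1,-28],[-0.4,-4.1,-29.7],[-0.4,-4.1,-29.7],[-0.4,-4.1,-29.7],[-0.4,-4.1,-29.7],[-0.4,-4.1,-29.7]],"twist":[0,0.1,0.2,0.3,0.35,0.35,0.35,0.35,0.35,0.35,0.35,0.35,0.35],"claw":[-1,-1,-1,-1,-1,-1,-1,-1,-1,-1,-1,-1,-1]}'
python3 - <<'E'
from h import *
go([*(B-.075*Y),.15],np.arctan2(X[1],X[0]))
d=manip.snapshot("wrist");cv2.imwrite("pics/wrist11.png",d["pixels"][:,:,::-1])
print(proj(d,[[*B,.045],[*B,.055]]))
E
```

```text
t: 12.13
tcp_pos: [0.4501, 0.004, 0.1519]
tool_rot: [-0.543, -0.453, 0.543, -0.453]
force: [0.3, 0.3, -1.3]
finger_gap: 0.212
tcp [0.4501 0.004  0.1519] f [ 0.33  0.34 -1.27] gap 0.212 t 12.13 q6 -0.06
lin [ 0.19 -0.2  -0.13] twist 0.0013128457897244594 Rx [-0. -0. -1.] Ry [ 0.984 -0.179 -0.   ]
[[315.98225461 111.0843696 ]
 [315.77812494 110.80649923]]
```

View pics/wrist11.png

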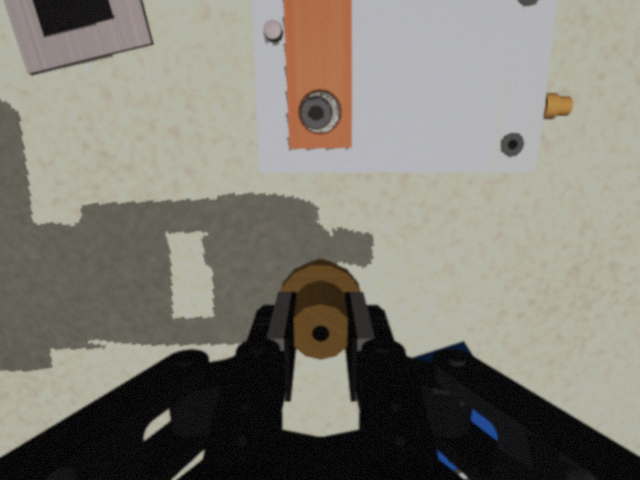

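```bash
python3 - <<'E'
from h import *
d=manip.snapshot("wrist")
cv2.imwrite("pics/crop11.png",cv2.resize(d["pixels"][80:145,280:360,::-1],None,fx=9,fy=9,interpolation=2))
E
```

```text
(no output)
```

View pics/crop11.png

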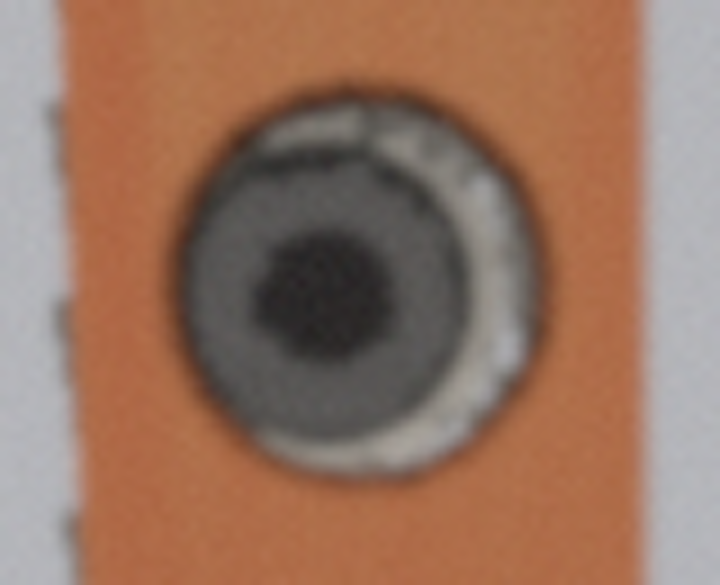

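The bore's ring is at (316,113) and the bar's hole is centred at (320,111). The bar is therefore about 2 mm short of perfect in +x, inside the 4 mm tolerance. I'll work out the shift from head to bore in the same wrist view.

```bash
python3 - <<'E'
from h import *
s=manip.sense();d=manip.snapshot("wrist");R=Ro.from_quat(s["tool_rot"]).as_matrix();t=s["tcp_pos"]
cv2.imwrite("pics/crop12.png",cv2.resize(d["pixels"][250:370,270:370,::-1],None,fx=5,fy=5,interpolation=2))
print(t.round(4))
def sz(uv,z):return cast(d,uv,z)[0]
bo=sz((280+325.5/9-.5,80+295.5/9-.5),.037);ho=sz((280+360/9-.5,80+280/9-.5),.055);st=sz((273,31),.056)
hd=sz((320.5,333),t[2]+.017)
f=lambda v:(np.array([v[:2]@X,v[:2]@Y])*1000).round(1)
print('bore',bo.round(4),'hole-bore',f(ho-bo),'stop-bore (want -23,43)',f(st-bo))
print('head-tcp',f(hd-t),'bore-head',f(bo-hd),'bore-tcp',f(bo-t))
print('tool',(R.T@(bo-hd)*100).round(2))
for n in("scene","top"):
    e=manip.snapshot(n);g=e["pixels"][190:300,300:440,::-1] if n=="scene" else e["pixels"][165:255,235:335,::-1]
    cv2.imwrite(f"pics/{n}12.png",cv2.resize(g,None,fx=5,fy=5,interpolation=2))
E
```

```text
[0.45   0.0039 0.152 ]
bore [0.4615 0.0788 0.037 ] hole-bore [2.4 0.7] stop-bore (want -23,43) [-22.6  42. ]
head-tcp [0.9 0.7] bore-head [-3.2 75. ] bore-tcp [-2.3 75.7]
tool [13.2  -0.31 -7.5 ]
```

View pics/scene12.png

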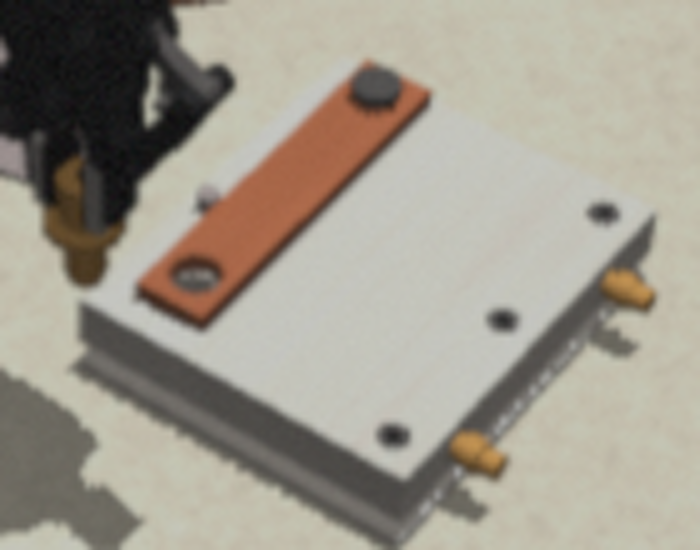

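View pics/crop12.png

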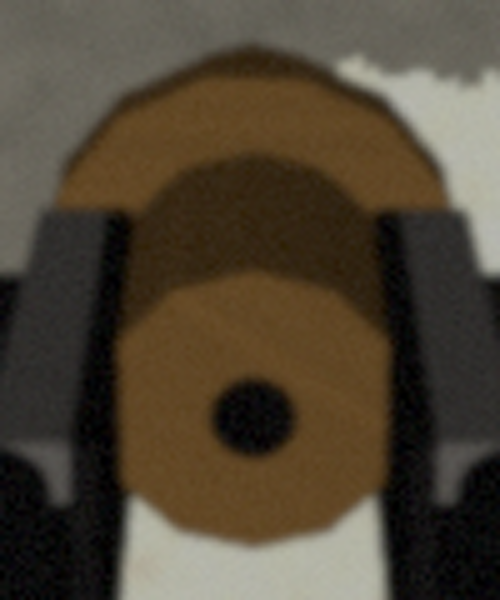

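```bash
python3 -m jog '{"linear":[[0,-0.1,-3],[1,-0.3,-6],[2.5,-0.3,-7.5],[4,-0.3,-7.5],[4.5,-0.3,-7.5],[4.5,-0.3,-7.5],[4.5,-0.3,-7.5]],"twist":[0,0,0,0,0,0,0],"claw":[-1,-1,-1,-1,-1,-1,-1]}'
python3 - <<'E'
from h import *
s=manip.sense();bo=np.array([.4615,.0788]);t=bo-.0009*X-.0007*Y
go([*t,.0825],np.arctan2(X[1],X[0]))
for n in("scene","top","wrist"):
    e=manip.snapshot(n);g=e["pixels"][190:300,300:440,::-1] if n=="scene" else e["pixels"][165:255,235:335,::-1]
    if n=="wrist": g=e["pixels"][230:360,250:390,::-1]
    cv2.imwrite(f"pics/{n}13.png",cv2.resize(g,None,fx=5,fy=5,interpolation=2))
E
```

```text
t: 12.97
tcp_pos: [0.46, 0.0789, 0.1074]
tool_rot: [-0.543, -0.453, 0.543, -0.453]
force: [0.0, 0.8, -1.8]
finger_gap: 0.217
tcp [0.46   0.0789 0.1074] f [ 0.02  0.79 -1.77] gap 0.217 t 12.97 q6 0.11
lin [2.49 0.06 0.05] twist 0.0018525334751968714 Rx [-0. -0. -1.] Ry [ 0.984 -0.179 -0.   ]
```

View pics/scene13.png

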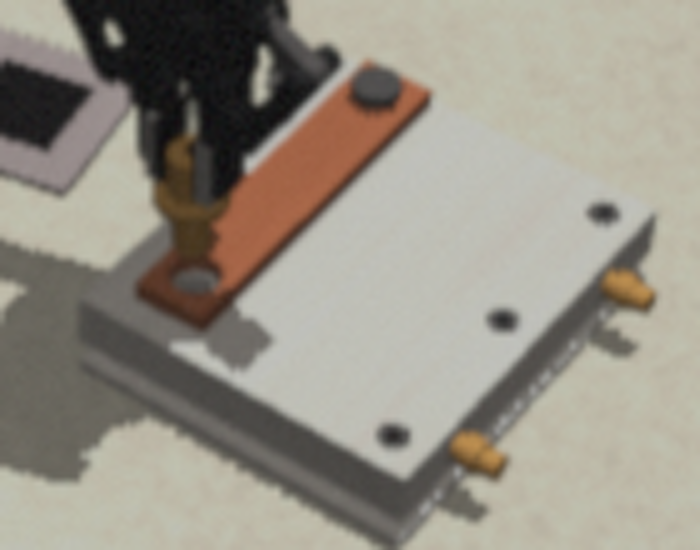

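View pics/wrist13.png

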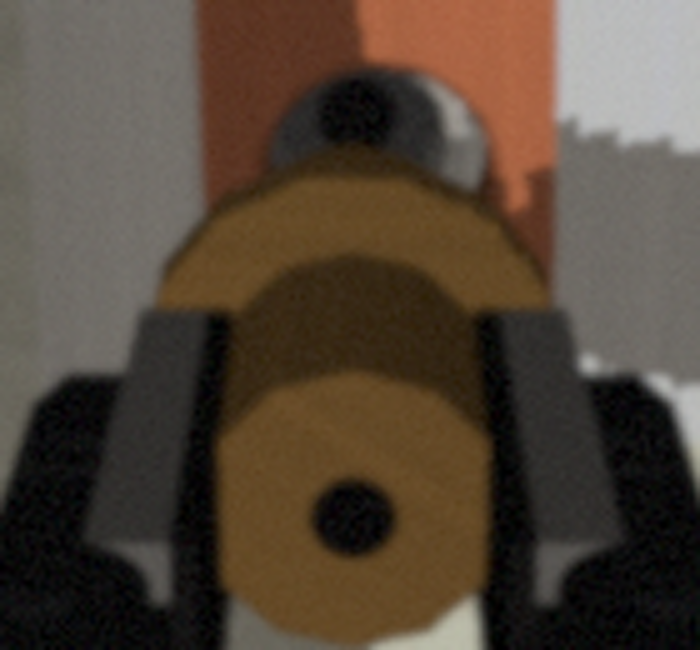

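The bushing (col 352) is in line with the bore (col 355) in the wrist view. I'll descend in steps and watch the force.

```bash
python3 -m jog '{"linear":[[0.4,0.05,0.03],[0.8,0.05,0.03],[1.2,0.05,0.03],[1.6,0.05,0.03],[2,0.05,0.03],[2,0.05,0.03]],"twist":[0,0,0,0,0,0],"claw":[-1,-1,-1,-1,-1,-1]}'
python3 -m jog '{"linear":[[0.3,0,0],[0.6,0,0],[0.8,0,0],[0.8,0,0]],"twist":[0,0,0,0],"claw":[-1,-1,-1,-1]}'
```

```text
t: 13.62
tcp_pos: [0.4606, 0.0788, 0.0865]
tool_rot: [-0.543, -0.453, 0.543, -0.453]
force: [0.4, -0.5, -3.5]
finger_gap: 0.212
t: 13.95
tcp_pos: [0.4606, 0.0787, 0.079]
tool_rot: [-0.543, -0.453, 0.543, -0.454]
force: [0.7, -2.3, -3.1]
finger_gap: 0.213
```

```bash
python3 -m jog '{"linear":[[0.3,0,0],[0.6,0,0],[0.9,0,0],[1.2,0,0],[1.2,0,0]],"twist":[0,0,0,0,0],"claw":[-1,-1,-1,-1,-1]}' 120
python3 - <<'E'
from h import *
go([*B,.066])
E
```

```text
t: 14.37
tcp_pos: [0.4607, 0.0786, 0.0678]
tool_rot: [0.543, 0.453, -0.542, 0.454]
force: [-0.8, -2.2, 4.9]
finger_gap: 0.211
tcp [0.4607 0.0786 0.0678] f [-0.76 -2.24  4.92] gap 0.211 t 14.37 q6 0.11
lin [ 0.18  0.1  -0.1 ] twist None Rx [ 0.001 -0.001 -1.   ] Ry [ 0.984 -0.178  0.001]
```

```bash
python3 -m jog '{"linear":[[0.15,0,0],[0.3,0,0],[0.4,0,0],[0.4,0,0]],"twist":[0,0,0,0],"claw":[-1,-1,-1,-1]}'
python3 - <<'E'
from h import *
go([*B,.066])
for n in("scene","wrist"):
    e=manip.snapshot(n);g=e["pixels"][190:300,300:440,::-1]
    if n=="wrist": g=e["pixels"][230:360,250:390,::-1]
    cv2.imwrite(f"pics/{n}14.png",cv2.resize(g,None,fx=5,fy=5,interpolation=2))
E
```

```text
t: 14.7
tcp_pos: [0.4608, 0.0785, 0.0658]
tool_rot: [0.543, 0.453, -0.542, 0.454]
force: [-3.1, -4.5, 25.1]
finger_gap: 0.205
tcp [0.4608 0.0785 0.0658] f [-3.08 -4.49 25.13] gap 0.205 t 14.7 q6 0.11
lin [-0.02  0.1  -0.11] twist None Rx [ 0.002 -0.001 -1.   ] Ry [ 0.984 -0.177  0.002]
```

View pics/scene14.png

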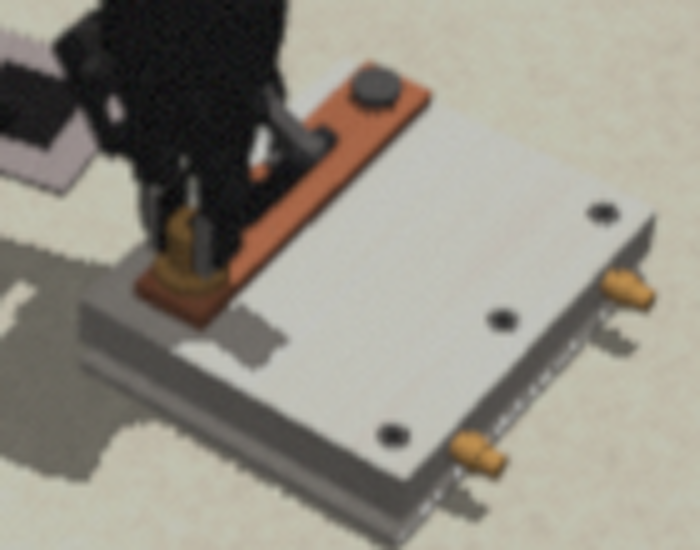

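View pics/wrist14.png

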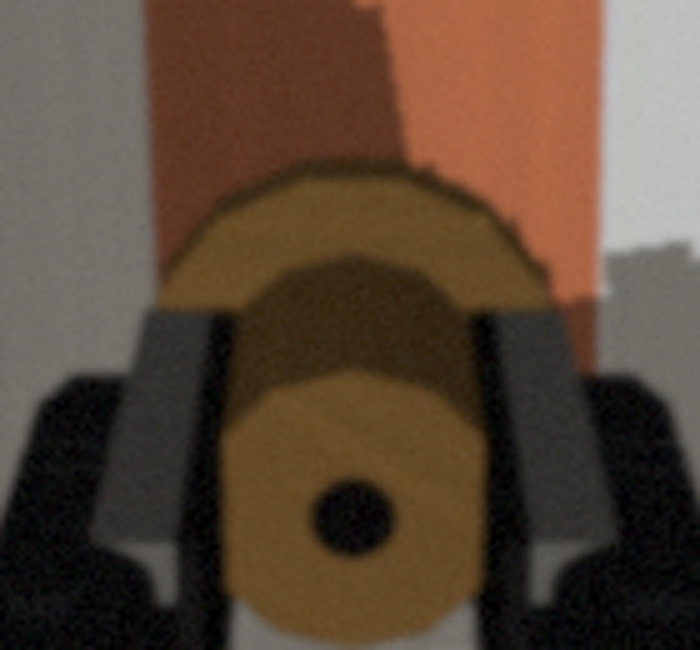

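The force jumped to 25 N with the TCP at 66 mm, which is the predicted home height, and the shoulder looks flat on the bar. I'll release.

```bash
python3 -m jog '{"linear":[[-0.2,0,0],[-0.2,0,0],[-0.2,0,0],[-0.2,0,0],[-0.2,0,0],[-0.2,0,0],[-1,0,0],[-4,0,0],[-8,0,0],[-9,0,4],[-9,0,7],[-9,0,7],[-9,0,7]],"twist":[0,0,0,0,0,0,0,0,0,0,0,0,0],"claw":[-1,0,0.1,0.1,0.1,0.1,0.1,0.1,0.1,0.1,0.1,0.1,0.1]}'
python3 - <<'E'
from h import *
go([*B,.066])
for n in("scene","wrist"):
    e=manip.snapshot(n);g=e["pixels"][190:300,300:440,::-1]
    if n=="wrist": g=e["pixels"][20:180,220:420,::-1]
    cv2.imwrite(f"pics/{n}15.png",cv2.resize(g,None,fx=4,fy=4,interpolation=2))
E
```

```text
t: 15.88
tcp_pos: [0.4479, 0.0091, 0.154]
tool_rot: [0.544, 0.452, -0.543, 0.453]
force: [0.0, 0.3, -0.2]
finger_gap: 0.549
tcp [0.4479 0.0091 0.154 ] f [ 0.03  0.25 -0.22] gap 0.549 t 15.88 q6 -0.05
lin [ 8.8   0.1  -7.16] twist None Rx [ 0.001  0.    -1.   ] Ry [ 0.983 -0.181  0.001]
```

View pics/scene15.png

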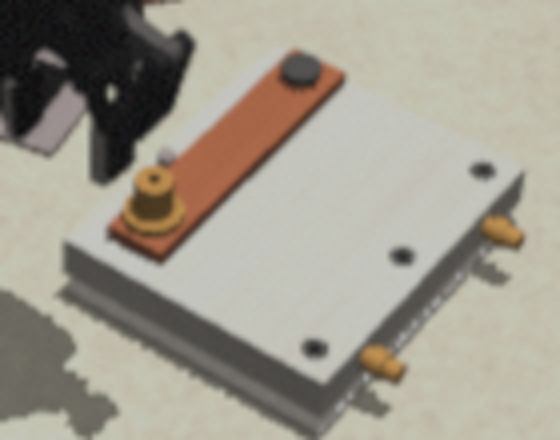

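View pics/wrist15.png

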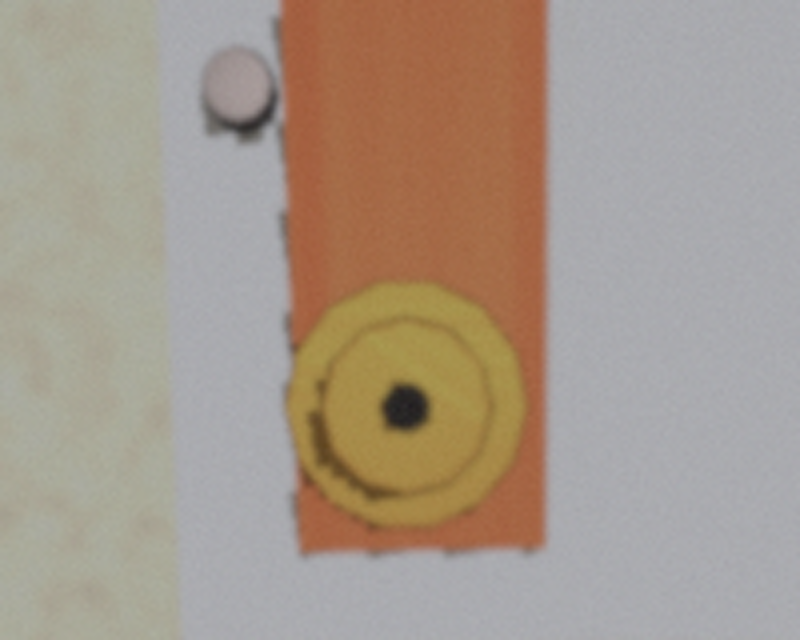

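The bushing is seated and released, head at (405,406) in the crop, shoulder concentric on the bar. About 2 px (1.3 mm) of daylight still shows between the stop and the bar's edge, so I'll nudge the bar against the post with closed fingers.

```bash
python3 - <<'E'
from h import *
v=np.array([.4896,.1002])-P;print(v@X,v@Y)
go([*(P+.06*X-.1*Y),.11],np.arctan2(X[1],X[0]))
E
```

```text
0.0234881757318447 -0.11352477967734612
tcp [0.4476 0.0105 0.1533] f [-0.43 -0.39  0.71] gap 0.55 t 15.98 q6 -0.05
lin [  4.33   6.19 -10.92] twist 0.0020189548747671093 Rx [-0.001  0.001 -1.   ] Ry [ 0.984 -0.179 -0.001]
```

```bash
python3 -m jog '{"linear":[[0,2,-3],[0,4,-6],[0,6.2,-9],[0,6.2,-10.9],[3,6.2,-10.9],[6,6.2,-10.9],[9,6.2,-10.9],[10.4,6.2,-10.9],[10.4,6.2,-10.9],[10.4,6.2,-10.9]],"twist":[0,0,0,0,0,0,0,0,0,0],"claw":[-1,-1,-1,-1,-1,-1,-1,-1,-1,-1]}' 40
python3 - <<'E'
from h import *
go([*(P+.0255*X-.1*Y),.049],np.arctan2(X[1],X[0]))
E
```

```text
t: 16.82
tcp_pos: [0.5273, 0.1077, 0.0478]
tool_rot: [-0.541, -0.455, 0.543, -0.453]
force: [-0.4, -0.0, 0.5]
finger_gap: 0.001
tcp [0.5273 0.1077 0.0478] f [-0.41 -0.02  0.51] gap 0.001 t 16.82 q6 0.17
lin [-0.1  -3.37  0.05] twist 0.004399932944640028 Rx [-0.003  0.    -1.   ] Ry [ 0.984 -0.176 -0.003]
```

```bash
python3 -m jog '{"linear":[[-0.1,-1,0],[-0.1,-2,0],[-0.1,-2.6,0],[-0.1,-3,0],[-0.1,-3.2,0],[-0.1,-3.4,0],[-0.1,-3.4,0]],"twist":[0,0,0,0,0,0,0],"claw":[-1,-1,-1,-1,-1,-1,-1]}'
python3 -m jog '{"linear":[[0,-0.1,0],[0,-0.2,0],[0,-0.2,0],[0,-0.2,0]],"twist":[0,0,0,0],"claw":[-1,-1,-1,-1]}'
python3 -m jog '{"linear":[[0,-0.1,0],[0,-0.2,0],[0,-0.2,0],[0,-0.2,0]],"twist":[0,0,0,0],"claw":[-1,-1,-1,-1]}'
python3 - <<'E'
from h import *
e=manip.snapshot("wrist");cv2.imwrite("pics/wrist16.png",e["pixels"][:,:,::-1])
E
```

```text
t: 17.4
tcp_pos: [0.4947, 0.1124, 0.0506]
tool_rot: [0.543, 0.453, -0.543, 0.453]
force: [-0.1, 0.1, 0.3]
finger_gap: 0.005
t: 17.73
tcp_pos: [0.4934, 0.1126, 0.0504]
tool_rot: [0.543, 0.453, -0.543, 0.453]
force: [1.0, -0.4, -0.2]
finger_gap: -0.003
t: 18.07
tcp_pos: [0.492, 0.1129, 0.0504]
tool_rot: [0.543, 0.453, -0.542, 0.454]
force: [2.8, -2.0, -1.3]
finger_gap: 0.002
```

View pics/wrist16.png

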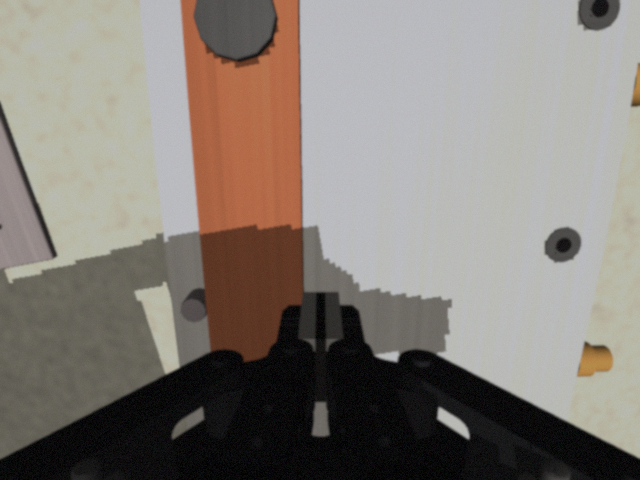

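```bash
python3 -m jog '{"linear":[[0,-0.1,0],[0,-0.2,0],[0,-0.2,0],[0,-0.2,0]],"twist":[0,0,0,0],"claw":[-1,-1,-1,-1]}'
python3 -m jog '{"linear":[[0,-0.1,0],[0,-0.2,0],[0,-0.2,0],[0,-0.2,0]],"twist":[0,0,0,0],"claw":[-1,-1,-1,-1]}'
python3 -m jog '{"linear":[[0,-0.1,0],[0,-0.2,0],[0,-0.2,0],[0,-0.2,0]],"twist":[0,0,0,0],"claw":[-1,-1,-1,-1]}'
```

```text
t: 18.45
tcp_pos: [0.4919, 0.1129, 0.0507]
tool_rot: [0.544, 0.452, -0.541, 0.455]
force: [5.5, -2.0, -2.0]
finger_gap: 0.002
t: 18.78
tcp_pos: [0.4917, 0.113, 0.051]
tool_rot: [0.545, 0.451, -0.54, 0.456]
force: [8.1, -4.6, -1.9]
finger_gap: 0.004
t: 19.12
tcp_pos: [0.4916, 0.113, 0.0512]
tool_rot: [0.546, 0.45, -0.539, 0.457]
force: [9.3, -5.1, -2.5]
finger_gap: 0.001
```

The fingers are blocked at about 10 N, so the bar is against the stop. I'll unload gently, retreat and check.

```bash
python3 -m jog '{"linear":[[0,0.2,0],[0,0.4,0],[0,0.6,0],[0,0.8,0],[0,1.2,0],[0,2,0],[0,3,0],[-4,3,0],[-8,3,0],[-10,3,4],[-10,0,8],[-10,-3,10.5],[-10,-3,10.5],[-10,-3,10.5],[-10,-3,10.5]],"twist":[0,0,0,0,0,0,0,0,0,0,0,0,0,0,0],"claw":[-1,-1,-1,-1,-1,-1,-1,-1,-1,-1,-1,-1,-1,-1,-1]}'
python3 - <<'E'
from h import *
go([*(B-.075*Y),.15],np.arctan2(X[1],X[0]))
for n in("scene","wrist","top"):
    e=manip.snapshot(n);g=e["pixels"][190:300,300:440,::-1]
    if n=="wrist": g=e["pixels"][:,:,::-1];
    if n=="top": g=e["pixels"][165:255,235:335,::-1]
    if n=="wrist": cv2.imwrite("pics/wrist17.png",g)
    else: cv2.imwrite(f"pics/{n}17.png",cv2.resize(g,None,fx=5,fy=5,interpolation=2))
e=manip.snapshot("top");cv2.imwrite("pics/rack17.png",cv2.resize(e["pixels"][170:240,360:490,::-1],None,fx=5,fy=5,interpolation=2))
E
```

```text
t: 20.37
tcp_pos: [0.4379, 0.0157, 0.1506]
tool_rot: [0.543, 0.453, -0.543, 0.453]
force: [0.4, -0.3, 0.5]
finger_gap: 0.003
tcp [0.4379 0.0157 0.1506] f [ 0.41 -0.27  0.53] gap 0.003 t 20.37 q6 -0.04
lin [0.06 1.21 0.8 ] twist 0.0010740291908317712 Rx [ 0.002 -0.    -1.   ] Ry [ 0.984 -0.18   0.002]
```

View pics/wrist17.png

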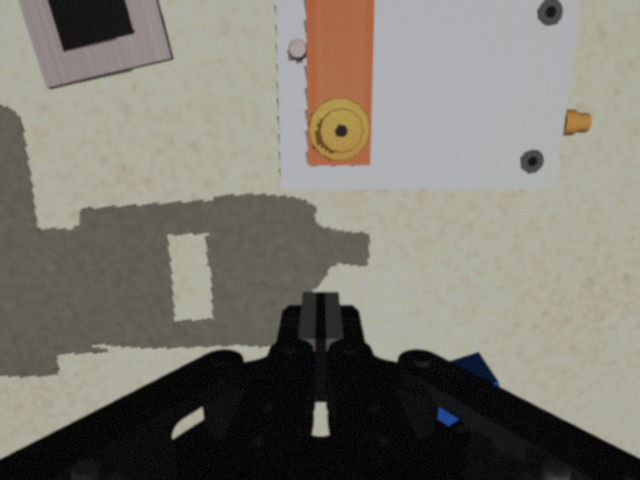

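View pics/scene17.png

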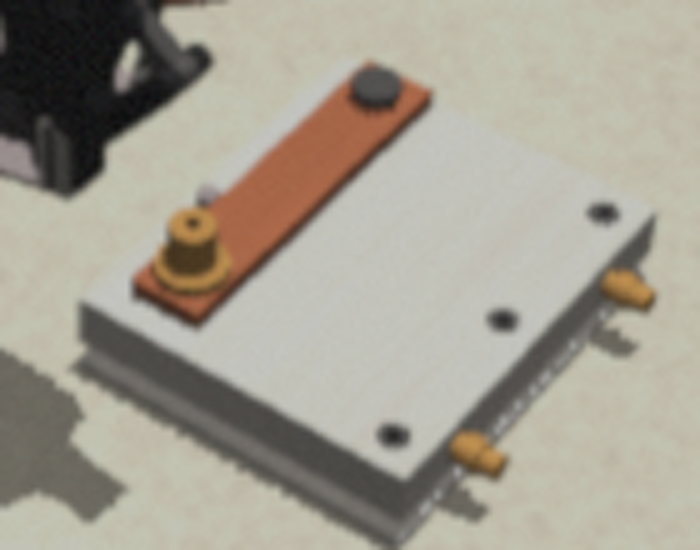

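View pics/rack17.png

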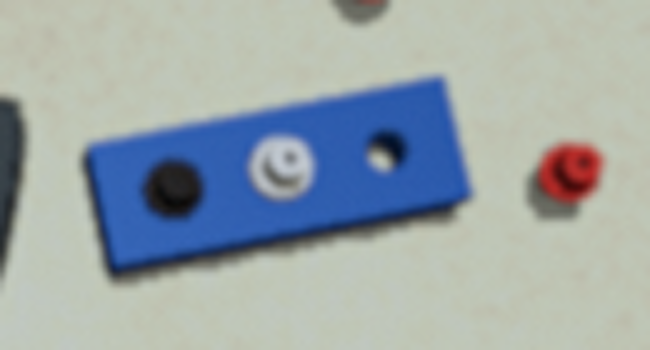

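The stop (297,48) touches the bar, the bushing's axis (340,131) lies on the bar's midline (339.5), and black and white are still in the rack. The last check is the height of the head, which should be 83 mm when home.

```bash
python3 - <<'E'
from h import *
W=manip.snapshot("wrist");S=manip.snapshot("scene")
u=(341,131);v=(300+193.5/5-.5,190+224/5-.5)
p,g=tri(W,u,S,v);print('head hole',p.round(4),g,'want',B,.083)
print(cast(W,u,.083).round(4),cast(S,v,.083).round(4))
s=manip.sense();print(s["t"],s["force"])
E
```

```text
head hole [0.4615 0.0799 0.0847] 0.0008644007949155827 want [0.4619 0.0794] 0.083
[[0.4612 0.0797 0.083 ]] [[0.4611 0.0817 0.083 ]]
20.6667 [0.34692517 0.13128147 0.50423911]
```

The vision height is 84.7 mm, against 83 mm when home. That is within calibration error but close to the 2.2 mm limit, so I'll press once on the head with closed fingers to confirm.

```bash
python3 - <<'E'
from h import *
go([.4609,.0785,.09],np.arctan2(X[1],X[0]))
E
```

```text
tcp [0.4378 0.0166 0.1502] f [0.35 0.13 0.5 ] gap 0.003 t 20.67 q6 -0.04
lin [ 6.02  1.17 -6.5 ] twist 0.003927214121983047 Rx [ 0.001 -0.    -1.   ] Ry [ 0.984 -0.177  0.001]
```

```bash
python3 -m jog '{"linear":[[0,0.6,-3],[0,1.2,-6],[2,1.2,-6.5],[4,1.2,-6.5],[5.5,1.2,-6.5],[6,1.2,-6.5],[6,1.2,-6.5]],"twist":[0,0,0,0,0,0,0],"claw":[-1,-1,-1,-1,-1,-1,-1]}'
python3 -m jog '{"linear":[[0.2,0,0],[0.4,0,0],[0.6,0,0],[0.7,0,0],[0.7,0,0]],"twist":[0,0,0,0,0],"claw":[-1,-1,-1,-1,-1]}'
python3 -m jog '{"linear":[[0.1,0,0],[0.2,0,0],[0.2,0,0],[0.2,0,0]],"twist":[0,0,0,0],"claw":[-1,-1,-1,-1]}'
```

```text
t: 21.25
tcp_pos: [0.4596, 0.0784, 0.089]
tool_rot: [-0.542, -0.454, 0.543, -0.453]
force: [-0.5, 0.6, -0.8]
finger_gap: 0.004
t: 21.67
tcp_pos: [0.4604, 0.0778, 0.0836]
tool_rot: [0.543, 0.453, -0.543, 0.453]
force: [1.1, -0.6, -0.0]
finger_gap: 0.002
t: 22.0
tcp_pos: [0.4606, 0.0778, 0.083]
tool_rot: [0.543, 0.453, -0.542, 0.454]
force: [-2.1, 0.2, 14.8]
finger_gap: 0.001
```

```bash
python3 -m jog '{"linear":[[0.1,0,0],[0.1,0,0],[0.1,0,0]],"twist":[0,0,0],"claw":[-1,-1,-1]}'
python3 -m jog '{"linear":[[-0.5,0,0],[-3,0,0],[-6,0,0],[-7,0,4],[-7,0,7],[-7,0,7],[-7,0,7],[-7,0,7]],"twist":[0,0,0,0,0,0,0,0],"claw":[-1,-1,-1,-1,-1,-1,-1,-1]}'
python3 - <<'E'
from h import *
e=manip.snapshot("wrist");cv2.imwrite("pics/wrist18.png",e["pixels"][:,:,::-1])
E
```

```text
t: 22.25
tcp_pos: [0.4606, 0.0778, 0.0829]
tool_rot: [0.543, 0.453, -0.542, 0.454]
force: [-3.9, -0.7, 23.0]
finger_gap: 0.0
t: 22.92
tcp_pos: [0.4475, 0.0093, 0.1503]
tool_rot: [0.543, 0.453, -0.543, 0.453]
force: [-0.6, 0.1, 0.4]
finger_gap: -0.004
```

View pics/wrist18.png

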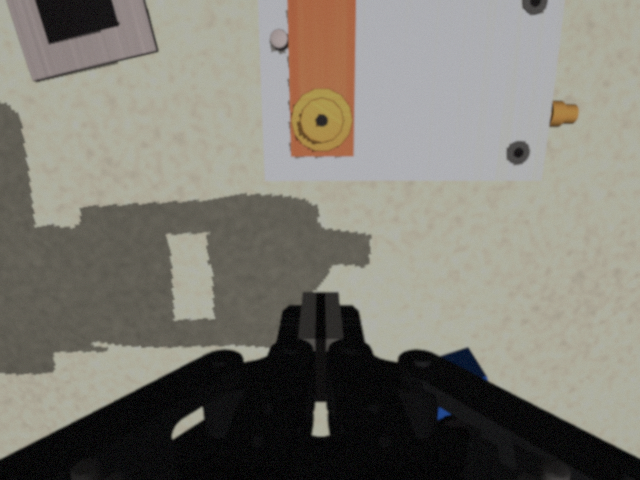

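The head stood firm at z = 82.9 mm under 23 N, so the bushing is fully home. It is centred on the bar at (321,120), the bar touches the stop, and the robot is clear. Handing in.

```bash
python3 -c "
from station import manip
print(manip.sign_off())"
```

```text
the job is handed in; nothing more can be done
None
```

I swung the bar to the stop post with closed fingers, took the brass bushing from the rack and pressed it through the bar into the bore. I then let go of it and handed the job in after about 23 s.

**Final checks:**
- **Bushing:** its head held at z = 82.9 mm under 23 N, against 83 mm when fully home. It stands centred on the bar and looks upright.
- **Bar:** the fingers were blocked at about 10 N, and the last picture shows it touching the stop post.
- **Rack:** a picture after the bar was nudged showed the black and white bushings still in it.
- **Robot:** it was clear of everything at hand-in.

**Checks that disagreed:**
- **Bar after the first push:** it lay about 2.4 mm from perfect alignment, within the 4 mm limit, with about 1.3 mm of daylight at the stop post. I nudged it home only after the bushing was in, so step 1 rested on that 2.4 mm position.
- **Head height by camera:** it read 84.7 mm, 1.7 mm too high. That is within calibration error, and pressing on the head afterwards gave 82.9 mm.

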